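# Pick the retaining ring out of the bottling strainer

## Task

The bottling strainer is due for washing: take the red-handled pick from its stand, get its foot under one end of the blue split ring and lift the ring out of its groove, touching the ring with the pick alone. Lay the ring flat in the white tray without dropping it, then put the pick back upright in its stand. Leave the bottle, jar and cup where they are.

Things in the scene. Friction and masses are not known exactly. Their poses are not given: they have to be found in the camera images.
- strainer: Round steel strainer body fixed to the bench, 162 mm across, rim 47 mm high; origin: centre of its underside, z up. Round its open bore (97 mm across) runs a flat groove, radius 51.5 to 68.5 mm, floor at 40 mm, walls to 47 mm on both sides. The bore's flat bottom is 6 mm (screen bars 8 mm) above the bench. Low bolted lugs at +y and -y reach 105 mm from the centre, 26 mm high (decoration).
- strainer_pocket (a point): Middle of the pry pocket, on the strainer's +x axis, radius 66 mm, at 40 mm height. Within 48 degrees either side of +x the groove's floor and inner wall are cut away, open to the bore, down to 6 mm and out to radius 76 mm, where the outer wall (to 81 mm) stands 47 mm high. A fixed key block, 20 mm wide, radius 54 to 78 mm, 47 mm high, fills the pocket's middle between the ring's ends.
- ring: Blue flat split ring, rigid, about 100 g, 132 mm outside, 108 mm inside, 5 mm thick, loose in the groove with 2.5 mm play, underside 40 mm above the bench. Origin: its centre, at the underside; z out of its face. Its gap (20 degrees either side) faces its +x, like the strainer's pocket. An ear at each end, 20 to 28 degrees from +x, reaches in to radius 47 mm.
- ring_left (a point): Point under the ring's end on the +y side: 34 degrees from the ring's +x axis, radius 60 mm (middle of the band), at the underside. From 28 to 48 degrees the band overhangs the pocket, 34 mm free below. Lifted here by the pick's foot laid radially (tip outwards), the ring tips up about its opposite side and then hangs on the foot, 120 mm below it, against the shank.
- ring_right (a point): The same on the -y side (-34 degrees).
- pick: L-shaped pick, about 140 g, hanging upright in the stand by its collar. Origin: the heel, on the shank's axis, level with the foot's underside; z up the handle. Steel foot 8 mm wide, 5 mm thick, from the shank to 30 mm along +x, rising 10 degrees (top 8 mm above the heel at 18 mm out, 10 mm at the tip). Round shank 8 mm thick, up to the collar (40 x 36 mm, 70 to 76 mm above the heel).
- pick_grip (a point): Grip point on the pick's shank axis, 110 mm above the heel, in the red handle, which is 30 mm (x) by 22 mm (y) and reaches from 76 to 142 mm above the heel. Grip it from above across the 22 mm (y). A black band circles it 130 mm up.
- stand: Grey stand fixed to the bench, 90 x 60 mm, 73 mm high. Origin: at its foot, under the shank of the stowed pick; z up. A slot 20 mm wide (y), from x = -16 to +48 mm and open down to the bench, takes the shank and foot of the pick (foot to +x); the collar rests on the top, so the stowed pick's heel is 3 mm above the origin, its x axis along the stand's x.
- tray: White square plastic tray fixed to the bench, 230 x 230 mm, walls 5 mm thick and 28 mm high, inner floor 5 mm above its underside. Origin: centre of its underside.
- cordial: Bystander: amber bottle 64 mm across, 150 mm tall; origin at the centre of its underside.
- jar: Bystander: glass jar with white lid, 72 mm across, 100 mm tall; origin at the centre of its underside.
- cup: Bystander: steel cup, 72 mm across, 70 mm tall; origin at the centre of its underside.
Not all that is in view belongs to the job. Leave any purple or yellow look-alike of the ring alone.

How it is judged (in metres and radians):
On the way:
1. an end of the ring is lifted at least 20 mm on the pick (z of any of ring_left, ring_right in the frame of strainer above 0.06 m and contact force between pick and ring above 0.1 N), for 0.1 s.
At the end, for the whole second after the job is handed in: The ring lies flat (0.1 rad, either face up), at rest on the tray floor, its centre within 60 mm of the tray centre along both tray axes; the pick hangs released, upright (0.1 rad) in the stand, heel at most 8 mm above the stand foot and within 25 mm of its stowed place (x of ring in the frame of tray between -0.06 and 0.06 m and y of ring in the frame of tray between -0.06 and 0.06 m and z of ring in the frame of tray below 0.02 m and (angle between ring's own z axis and vertical below 0.1 rad or angle between ring's own z axis and vertical above 3.04 rad) and linear speed of each of ring, pick below 0.02 m/s and angle between pick's own z axis and vertical below 0.1 rad and horizontal distance between pick and stand below 0.025 m and z of pick in the frame of stand below 0.008 m); the robot touches nothing.
It fails at once if the robot touches the ring with its gripper or arm (contact force between any of the fingers, the arm and ring above 1 N).
It fails at once if the ring is dropped or flung (faster than 1 m/s) (linear speed of ring above 1 m/s).
It fails at once if a bystander is moved more than 30 mm (distance of any of cordial, jar, cup from where it was at the start of the episode above 0.03 m).
It also fails if it takes over 67 s, if anything falls off the work surface, if the arm or the gripper's body presses on something with over 40 N, if the wrist force passes 120 N, or if a joint passes its speed limit or range.

## Robot

A 6-joint arm with a two-finger parallel gripper is mounted at the origin on the work surface. World frame = base frame: x ahead of the robot, y to its left, z up, the work surface at z = 0. Lengths are in mm, angles in rad, forces in N, time in s.
With the tool pointing down it reaches from about 425 to 1125 mm from the base axis. Payload 14.9 kg.
Tool frame: the origin (TCP) lies on the mounting face of the last link; the fingertips stand 191 mm ahead of it and the grasp point (between the pads) lies 172 mm ahead of it (bot.tip_reach is the distance from the TCP to the fingertips, in mm); z points along the fingers, y is the line along which they close (so a half turn about z gives the same grasp; the last joint's range is limited). The gripper opens to 91 mm and grips with 3 to 60 N. Pads are 32 mm wide; open, the fingers measure 118 mm over their backs; the gripper's body (76 mm by 178 mm) begins 60 mm behind the grasp point.
Start: joints at [1.24, 0.379, 1.734, -0, 1.028, -0.033], TCP at [205.4, 669.202, 404.732] pointing down, gripper open.
Joint ranges: [-2.77, 2.77], [-0.74, 2.19], [0, 2.66], [-1.06, 4.2], [0.31, 2.87], [-3.08, 3.08]. Speed limits (rad/s): [1.89, 1.89, 2.39, 3.14, 3.14, 3.14].

## Interface

Orientations are given as a unit quaternion [x, y, z, w].
In Python, from rig import bot gives the robot as it stands.
- The arm moves only by the tool arm_command, never from a script. Its argument "plan" is a list that holds one entry, the list of rows, each a list of 5 numbers: the shift along the tool's x, y, z in units of 40 mm (1.0 is 40 mm), then the turn about the tool's z in units of 5 degrees (1.0 is 5 degrees), then the opening in per cent of the stroke, from 0 (shut) to 100 (fully open). In form: [[[x, y, z, turn, grip], ...]]. A call has 1 to 8 rows; each row is the pose to reach, as a shift and turn from the pose commanded when the call began, along the tool's axes at that moment; what a row does not reach only later rows make up. A row lasts 1/10 s, in which the tool goes at most 50 mm and 8.59 degrees, less where a joint would pass 70% of its speed; a pose out of reach is approached as far as the arm can. A call with a gripper value outside its range is refused whole. The fingers move at their own pace and stop on an object; "force" is the grip in N (left out, the last holds). Time passes only in rows, so rows that repeat a pose let the fingers close. It gives the time, the measured TCP pose, the force, the opening and the grip force at its end, in the units of the state.
- bot.sense(): the state, without advancing time (a new reading comes with each control period).
- bot.read_camera(name): name is "side" or "top" or "wrist"; returns the picture (384x512x3 uint8, red, green, blue); there is no depth.
- bot.camera_info(name): a dict with "vfov" (degrees; the focal length in pixels is half the picture's height over the tangent of half this angle, whatever the lens; pixels are square), "cx", "cy" (the principal point, pixels), "R" (3x3) and "t" (3): a world point X has camera coordinates R X + t; the wrist camera has in their place "mount" (4x4, takes a point from camera to tool coordinates, whose origin is the TCP and whose axes are the flange's). Camera axes: x right, y down, z forward; pixel columns grow to the right and rows downward; lengths in mm; the calibration is good to about 2 mm. The wrist camera is an equidistant fisheye: a pixel r from the principal point sees the ray r / f radians off the axis. A picture is of the moment at which its call begins: read the wrist's pose just before it. camera_info takes no time and is no camera call.
- bot.close_job(): hands the job in; it is judged then, once.
The state is a dict: "time": time; "q": joint angles; "qd": joint speeds; "tau": joint torques, N m; "eef_pos": TCP position; "ee_rot": TCP orientation; "force": force on the tool from outside, world axes, zero at the start; "moment": the same for the moment, N m; "grip_width": opening from 0.0 (shut) to 1.0 (fully open); "gripper_force": force on a finger pad.
Only numpy, scipy, OpenCV 4.12 (cv2) and the standard library are available. Lean on these libraries where they do the work, as an engineer would, in place of code of your own. Each camera call takes 0.05 s, during which the arm holds its last target. There are 200 camera calls.

## Working session

There is one attempt and no reset: what is moved stays moved. The work goes in short steps, Python scripts to look and compute and a tool call to move; the robot and the scene stay as the last step left them, time stands still between calls to the robot, and variables do not carry over. Pictures are saved under pics/ and viewed, at most 12 in all, crops included, and the job is handed in when it is done.

Besides the shell and the picture viewer there is one more tool, called after "Request:" by a JSON object that holds its "fn" and its "kwargs", one argument or row to a line. arm_command: Moves the arm, as the interface text tells. Its arguments: {"type":"object","properties":{"plan":{"type":"array"},"force":{"type":"number"}},"required":["plan"]}

```bash
mkdir -p pics; ls
python3 - <<'E'
from rig import bot
import cv2,numpy as np
for n in("top","side"):
    cv2.imwrite(f"pics/{n}0.png",bot.read_camera(n)[:,:,::-1])
    i=bot.camera_info(n);print(n,i['vfov'],i['cx'],i['cy'],np.round(i['R'],3).tolist(),np.round(i['t'],1))
i=bot.camera_info("wrist");print(i)
s=bot.sense();print(s)
E
```

```text
pics
top 44.5873431689581 248.98495185631975 192.45392948371446 [[0.016, -1.0, -0.02], [-0.994, -0.014, -0.113], [0.113, 0.022, -0.993]] [ -84.3  558.2 1139.4]
side 44.6609859504842 264.44466377395446 191.27012264324543 [[0.996, -0.089, 0.012], [-0.033, -0.484, -0.875], [0.083, 0.871, -0.485]] [-556.3   63.7 1381.9]
{'vfov': 65.70646984690485, 'cx': 255.73450142189847, 'cy': 190.22795609277588, 'mount': array([[-1.17247588e-03, -9.62052511e-01, -2.72861853e-01,
         7.70784925e+01],
       [ 9.99999007e-01, -9.14629346e-04, -1.07216619e-03,
         9.51908690e-01],
       [ 7.81912721e-04, -2.72862839e-01,  9.62052628e-01,
         1.98235609e+01],
       [ 0.00000000e+00,  0.00000000e+00,  0.00000000e+00,
         1.00000000e+00]])}
{'time': 0.1, 'q': array([ 1.23970655e+00,  3.79346118e-01,  1.73470944e+00,  5.89176815e-06,
        1.02849418e+00, -3.33211812e-02]), 'qd': array([-4.99886109e-05, -7.79859684e-04, -5.03087557e-04, -2.12831861e-03,
        1.01404746e-03,  4.17072643e-04]), 'tau': array([ 1.56407776e-03, -7.65035820e+01, -4.35293734e+01,  6.52640755e-02,
        3.98013240e-02, -7.76333621e-06]), 'eef_pos': array([205.33750064, 669.03494384, 404.16716273]), 'ee_rot': array([ 1.48336352e-01,  9.88936852e-01, -4.70162622e-04, -8.91919197e-05]), 'force': array([-0.02767196, -0.14172907, -0.06504539]), 'moment': array([-0.009067  ,  0.03723347,  0.00605987]), 'gripper_force': 0.0, 'grip_width': 0.9983236109671423}
```

View pics/top0.png

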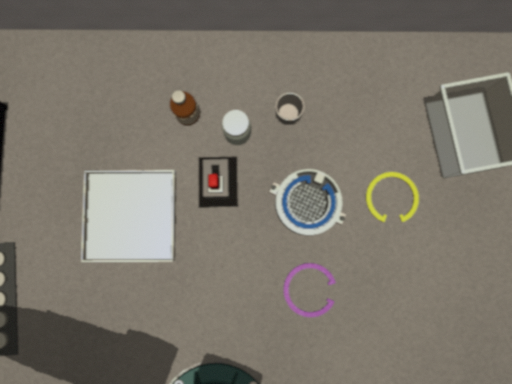

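View pics/side0.png

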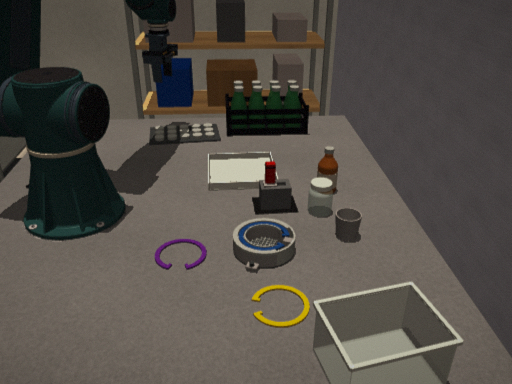

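The top view shows the white tray at (128,216), the stand with the red pick at (214,181), and its slot opening upward in the picture. The strainer with the blue ring is at (309,202), with its key block near (319,178). The yellow ring (393,197), the purple ring (310,290) and the grey bin (480,125) are look-alikes. The side view agrees with this.

Ring candidates: blue (309,202), yellow (393,197), purple (310,290). Blue is the one meant, because it is blue and sits in the strainer groove. A crop will confirm it.

```bash
cat > h.py <<'E'
from rig import bot
import cv2,numpy as np
from scipy.spatial.transform import Rotation as Ro
def cam(n):
    i=bot.camera_info(n); f=192/np.tan(np.radians(i['vfov']/2)); return i,f
def cast(n,uv,z,s=None):
    """pixels -> world points on plane z"""
    i,f=cam(n); uv=np.atleast_2d(np.asarray(uv,float)); d=(uv-[i['cx'],i['cy']])/f
    if n=="wrist":
        r=np.linalg.norm(d,axis=1,keepdims=True)+1e-12
        v=np.hstack([d/r*np.sin(r),np.cos(r)])
        M=i['mount']; R=Ro.from_quat(s['ee_rot']).as_matrix()
        v=v@M[:3,:3].T@R.T; o=R@M[:3,3]+s['eef_pos']
    else:
        v=np.hstack([d,np.ones((len(d),1))])@i['R']; o=-i['R'].T@i['t']
    return o+v*((z-o[2])/v[:,2])[:,None]
def big(m):
    c=max(cv2.findContours(m.astype(np.uint8),cv2.RETR_EXTERNAL,cv2.CHAIN_APPROX_NONE)[0],key=cv2.contourArea); return c[:,0,:]
def pix(n,X,s=None):
    i,f=cam(n); X=np.atleast_2d(np.asarray(X,float))
    if n=="wrist":
        M=i['mount'];R=Ro.from_quat(s['ee_rot']).as_matrix()
        c=((X-s['eef_pos'])@R-M[:3,3])@M[:3,:3]
        r=np.linalg.norm(c[:,:2],axis=1,keepdims=True); a=np.arctan2(r[:,0],c[:,2])[:,None]
        return c[:,:2]/r*a*f+[i['cx'],i['cy']]
    c=X@i['R'].T+i['t']; return c[:,:2]/c[:,2:]*f+[i['cx'],i['cy']]
def pose():
    s=bot.sense();R=Ro.from_quat(s['ee_rot']).as_matrix()
    return s,R
E
python3 - <<'E'
from h import *
im=bot.read_camera("top"); I=im.astype(int); r,g,b=I[...,0],I[...,1],I[...,2]
cr=im[140:250,180:360,::-1]; cv2.imwrite("pics/crop1.png",cv2.resize(cr,None,fx=4,fy=4,interpolation=cv2.INTER_CUBIC))
red=(r>120)&(g<60)&(b<60); red[:,:190]=0
c=big(red);print("red",c.min(0),c.max(0),cast("top",[c.mean(0)],130))
sub=np.zeros_like(red);sub[150:250,260:355]=1
blue=(b>r+40)&(b>g+20)&sub
ys,xs=np.nonzero(blue);P=cast("top",np.c_[xs,ys],45);print(len(xs))
hull=cv2.convexHull(P[:,:2].astype(np.float32));
(cx,cy),rad=cv2.minEnclosingCircle(hull);print("ring",cx,cy,rad)
w=(r>150)&(g>150)&(b>150); ws=w.copy(); ws[:,:260]=0; ws[:,355:]=0; ws[:150]=0; ws[250:]=0
c=big(ws);Pw=cast("top",c,47)[:,:2].astype(np.float32);print("strainer",cv2.minEnclosingCircle(Pw),cv2.fitEllipse(Pw))
wt=(r>140)&(g>140)&(b>140);wt[:,200:]=0;wt[:150]=0
c=big(wt);Pt=cast("top",c,28)[:,:2].astype(np.float32);print("tray",cv2.minAreaRect(Pt))
E
```

```text
red [209 174] [217 186] [[575.40862907   6.16452287 130.        ]]
610
ring 537.973388671875 -222.42034912109375 65.83159637451172
strainer ((527.1337890625, -216.1857147216797), 95.95941162109375) ((537.8255615234375, -221.8563690185547), (156.92306518554688, 171.23397827148438), 155.0931854248047)
tray ((499.43841552734375, 227.72943115234375), (230.4206085205078, 230.7160186767578), 1.173675775527954)
```

View pics/crop1.png

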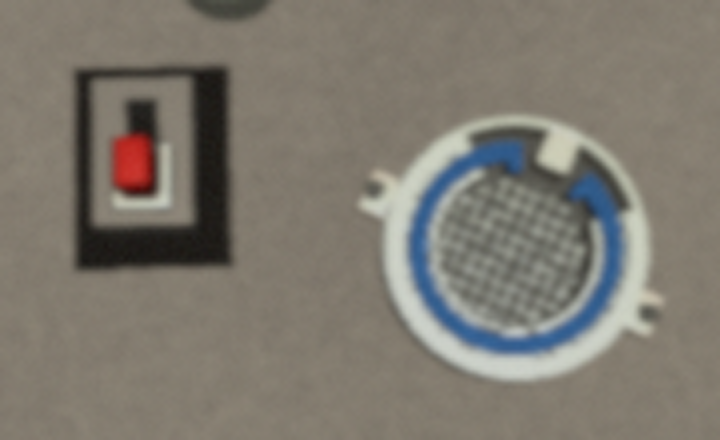

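The crop confirms it: the blue ring is seated in the strainer, with its fitted radius of 65.8 mm close to the given 66. Its ends are at about (515,155) and (590,190) in the crop, with the key block at (558,150). The stand's slot, and so the foot, points to world +x. I'll move above the stand now.

Request:
{"fn": "arm_command", "kwargs": {
  "plan": [
    [[-13.7,-13.1,0,-3.4,100],[-13.7,-13.1,0,-3.4,100],[-13.7,-13.1,0,-3.4,100],[-13.7,-13.1,0,-3.4,100],[-13.7,-13.1,0,-3.4,100],[-13.7,-13.1,0,-3.4,100],[-13.7,-13.1,0,-3.4,100],[-13.7,-13.1,0,-3.4,100]]
  ]
}}

```text
time: 0.95
eef_pos: [401.1, 318.2, 404.8]
ee_rot: [0.0, 1.0, 0.0, 0.0]
force: [0.9, 1.2, -0.8]
grip_width: 1.001
gripper_force: 0.0
```

Request:
{"fn": "arm_command", "kwargs": {
  "plan": [
    [[-4.3,-7.7,0,0,100],[-4.3,-7.7,0,0,100],[-4.3,-7.7,0,0,100],[-4.3,-7.7,0,0,100],[-4.3,-7.7,0,0,100],[-4.3,-7.7,0,0,100],[-4.3,-7.7,0,0,100],[-4.3,-7.7,0,0,100]]
  ]
}}

```text
time: 1.75
eef_pos: [574.2, 8.0, 404.8]
ee_rot: [0.002, 1.0, -0.0, 0.0]
force: [-1.1, 0.3, 0.5]
grip_width: 1.003
gripper_force: 0.0
```

Run:
```python
from h import *
s,R=pose(); im=bot.read_camera("wrist"); print(s['eef_pos'],R.round(3).tolist(),s['time'])
cv2.imwrite("pics/w1.png",im[:,:,::-1])
I=im.astype(int);r,g,b=I[...,0],I[...,1],I[...,2]
red=(r>100)&(g<60)&(b<60);c=big(red);print(c.min(0),c.max(0),cast("wrist",[c.min(0),c.max(0)],145,s)[:,:2].round(1))
for n,X in(("handletop",[575,6,145]),("strainer",[538,-222,47])):print(n,pix("wrist",X,s))
```

```text
[574.21507944   7.96387846 404.81898508] [[-1.0, 0.005, 0.001], [0.005, 1.0, -0.001], [-0.001, -0.001, -1.0]] 1.75
[243 184] [267 215] [[560.2  -2.1]
 [587.9  18.1]]
handletop [[252.85003512 200.82433825]]
strainer [[ 78.29158    150.03632035]]
```

View pics/w1.png

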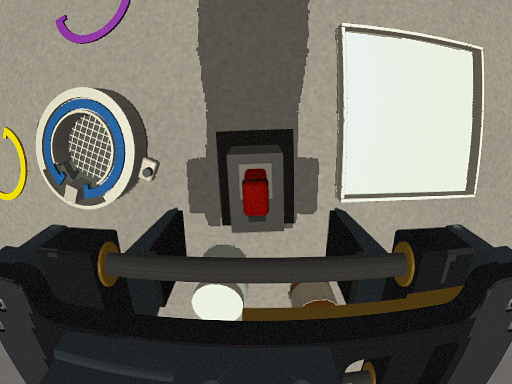

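The wrist view shows the red handle at (256,192) between the fingers, with its axis cast to about x 573, y 8. The strainer's key block is at (73,190) and the tray is on the right. I'll descend and grip.

Request:
{"fn": "arm_command", "kwargs": {
  "plan": [
    [[0,0,1.2,0,100],[0,0,2.2,0,100],[0,0,2.8,0,100],[0,0,3.0,0,100],[0,0,3.0,0,100],[0,0,3.0,0,0],[0,0,3.0,0,0],[0,0,3.0,0,0]]
  ],
  "force": 40
}}

```text
time: 2.6
eef_pos: [572.7, 12.0, 285.9]
ee_rot: [0.001, 1.0, -0.0, 0.001]
force: [0.3, -0.0, -0.7]
grip_width: 0.77
gripper_force: 0.0
```

Request:
{"fn": "arm_command", "kwargs": {
  "plan": [
    [[0,0,0,0,0],[0,0,0,0,0],[0,0,0,0,0]]
  ]
}}

```text
time: 2.9
eef_pos: [572.4, 11.9, 284.9]
ee_rot: [0.001, 1.0, -0.0, 0.0]
force: [-0.3, -0.7, -0.2]
grip_width: 0.505
gripper_force: 0.0
```

Request:
{"fn": "arm_command", "kwargs": {
  "plan": [
    [[0,-0.1,0,0,0],[0,-0.1,0,0,0],[0,-0.1,0,0,0],[0,-0.1,0,0,0],[0,-0.1,0,0,0],[0,-0.1,0,0,0],[0,-0.1,0,0,0]]
  ]
}}

```text
time: 3.6
eef_pos: [572.3, 7.9, 284.7]
ee_rot: [0.001, 1.0, -0.0, -0.0]
force: [0.1, -1.3, -1.0]
grip_width: 0.239
gripper_force: 40.0
```

Request:
{"fn": "arm_command", "kwargs": {
  "plan": [
    [[0,0,-1.2,0,0],[0,0,-2.4,0,0],[0,0,-2.5,0,0],[0.5,-1.2,-2.5,0,0],[0.5,-2.4,-2.5,0,0],[0.5,-3.6,-2.5,-1,0],[0.5,-4.8,-2.5,-2.2,0],[0.5,-5.7,-2.5,-2.2,0]]
  ]
}}

```text
time: 4.4
eef_pos: [551.5, -222.5, 384.1]
ee_rot: [-0.097, 0.995, 0.0, -0.0]
force: [0.7, 0.5, -1.6]
grip_width: 0.239
gripper_force: 40.0
```

Request:
{"fn": "arm_command", "kwargs": {
  "plan": [
    [[0,0,0,0,0],[0,0,0,0,0]]
  ]
}}

```text
time: 4.6
eef_pos: [551.7, -220.4, 383.8]
ee_rot: [-0.094, 0.996, 0.0, -0.001]
force: [0.3, 0.5, -2.5]
grip_width: 0.241
gripper_force: 40.0
```

Run:
```python
from h import *
s,R=pose(); im=bot.read_camera("wrist"); print(s['eef_pos'],R.round(3).tolist(),s['time'],s['grip_width'])
I=im.astype(int);r,g,b=I[...,0],I[...,1],I[...,2]
blue=(b>r+40)&(b>g+20)
c=big(blue);print(c.min(0),c.max(0));ys,xs=np.nonzero(blue)
P=cast("wrist",np.c_[xs,ys],45,s)[:,:2].astype(np.float32);print(cv2.minEnclosingCircle(P))
v=im[:,:,::-1].copy()
hx=s['eef_pos']+R@[0,0,281.7]; print("heel",hx)
cv2.imwrite("pics/w2.png",cv2.resize(v,(800,600)))
t=bot.read_camera("top");cv2.imwrite("pics/t2.png",t[:,:,::-1])
for n,X in(("centre",[538,-222,47]),("heel",hx)):print(n,pix("wrist",X,s))
```

```text
[ 551.71532961 -220.43701891  383.8252609 ] [[-0.982, -0.188, -0.001], [-0.188, 0.982, 0.001], [0.001, 0.001, -1.0]] 4.6 0.2407375092785882
[198 106] [317 213]
((537.4688720703125, -220.13392639160156), 66.01478576660156)
heel [ 551.40894293 -220.2394389   102.12549681]
centre [[255.94172805 166.66483521]]
heel [[255.13834324 192.81480538]]
```

View pics/w2.png

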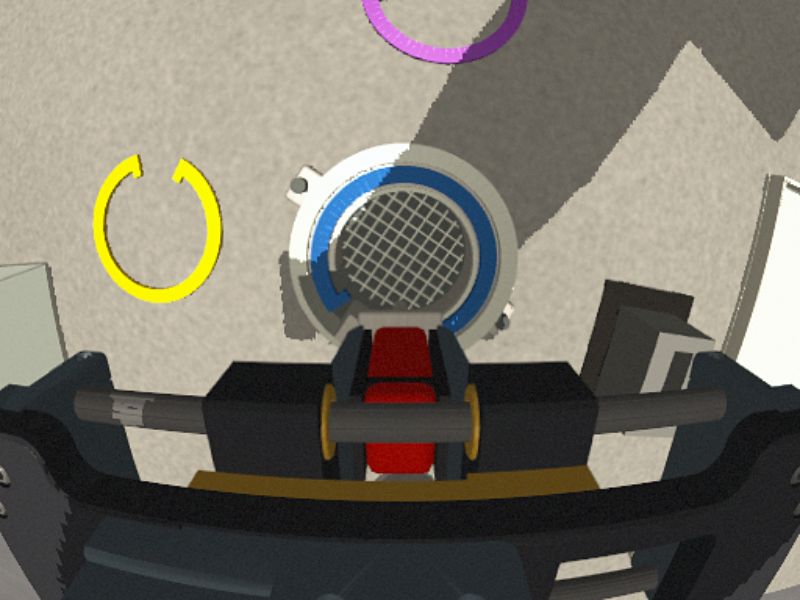

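The pick is held upright at (400,400). The ring is seated, with one ear at about (345,300), and the strainer lugs are at (300,185) and (505,320). Next is the pocket direction, from the ring's gap and the lugs.

Run:
```python
from h import *
C=np.array([537.7,-221.2])
# lugs from top crop (x4, offset 180,140), z26
L=cast("top",[[180+378/4,140+190/4],[180+648/4,140+312/4]],26)[:,:2]; d=L[0]-L[1];print("lugs",L,np.degrees(np.arctan2(d[1],d[0]))-90, np.linalg.norm(d))
k=cast("top",[[180+558/4,140+150/4]],47)[0,:2]-C;print("key",np.degrees(np.arctan2(k[1],k[0])),np.linalg.norm(k))
im=cv2.imread("pics/top0.png").astype(int);b,g,r=im[...,0],im[...,1],im[...,2]
m=(b>r+40)&(b>g+20);m[:150]=0;m[250:]=0;m[:,:260]=0;m[:,355:]=0
ys,xs=np.nonzero(m);P=cast("top",np.c_[xs,ys],45)[:,:2]-[538,-222.4]
a=np.sort(np.degrees(np.arctan2(P[:,1],P[:,0])));dd=np.diff(a);i=dd.argmax();print("gap",a[i],a[i+1])
im=cv2.imread("pics/w1.png").astype(int);b,g,r=im[...,0],im[...,1],im[...,2]
s,_=pose();s=dict(s);s['eef_pos']=np.array([574.2,8.0,404.8]);s['ee_rot']=np.array([0.0025,1,0,0])
m=(b>r+40)&(b>g+20);ys,xs=np.nonzero(m);P=cast("wrist",np.c_[xs,ys],45,s)[:,:2]
(c,rad)=cv2.minEnclosingCircle(P.astype(np.float32));print("w1 ring",c,rad);P=P-c
a=np.sort(np.degrees(np.arctan2(P[:,1],P[:,0])));dd=np.diff(a);i=dd.argmax();print("gap",a[i],a[i+1])
```

```text
lugs [[ 573.41949347 -139.47514345]
 [ 499.43348953 -307.75293153]] -23.733454537803567 183.82421696382954
key -25.33151086706608 65.82098306091513
gap -44.78329109836038 -4.345061212055039
w1 ring (536.9722900390625, -219.48118591308594) 66.60440826416016
gap -41.74421817291037 -4.367181557310856
```

Request:
{"fn": "arm_command", "kwargs": {
  "plan": [
    [[0.05,0.04,0.7,0,0],[0.05,0.04,1.4,0,0],[0.05,0.04,2.1,0,0],[0.05,0.04,2.1,0,0],[-0.2,0.04,2.1,0,0],[-0.45,0.04,2.1,0,0],[-0.7,0.04,2.1,0,0],[-0.7,0.04,2.1,0,0]]
  ]
}}

```text
time: 5.5
eef_pos: [580.8, -212.9, 301.9]
ee_rot: [-0.096, 0.995, -0.0, 0.001]
force: [-0.8, 0.3, -1.0]
grip_width: 0.24
gripper_force: 40.0
```

Request:
{"fn": "arm_command", "kwargs": {
  "plan": [
    [[0,0,0,0,0],[0,0,0,0,0],[0,0,0,0,0]]
  ]
}}

```text
time: 5.8
eef_pos: [579.0, -213.2, 300.8]
ee_rot: [-0.095, 0.995, 0.0, 0.0]
force: [-0.2, 0.3, -1.6]
grip_width: 0.239
gripper_force: 40.0
```

Request:
{"fn": "arm_command", "kwargs": {
  "plan": [
    [[0,0,-0.25,0,0],[0,0,-0.4,0,0],[0,0,-0.6,0,0],[0.03,0,-0.8,0,0],[0.06,0,-1.0,0,0],[0.09,0,-1.2,0,0],[0.13,0,-1.35,0,0],[0.13,0,-1.35,0,0]]
  ]
}}

```text
time: 6.6
eef_pos: [574.2, -214.3, 355.8]
ee_rot: [-0.095, 0.995, -0.0, 0.001]
force: [0.9, -0.2, -1.3]
grip_width: 0.238
gripper_force: 40.0
```

Run:
```python
from h import *
s,R=pose();print(s['force'],s['eef_pos'])
a=bot.read_camera("wrist")[60:380,60:460];b=bot.read_camera("side")[180:300,190:350]
a=cv2.resize(a,(400,320));b=cv2.resize(b,(400,300),interpolation=cv2.INTER_CUBIC)
cv2.imwrite("pics/c3.png",np.hstack([a[:300],b])[:,:,::-1])
```

```text
[ 0.90552593 -0.17857841 -1.28366791] [ 574.17475884 -214.28964919  355.79021651]
```

View pics/c3.png

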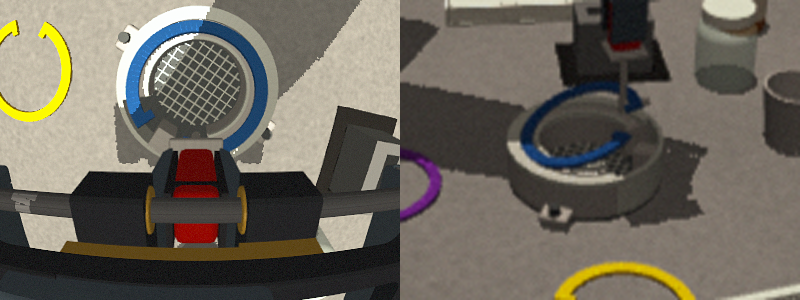

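The side view on the right shows the ring tilted up on the foot at about (625,110), with its far edge still in the groove. I'll continue along the arc.

Request:
{"fn": "arm_command", "kwargs": {
  "plan": [
    [[0.1,0,-0.22,0,0],[0.22,0,-0.45,0,0],[0.36,0,-0.68,0,0],[0.52,0,-0.9,0,0],[0.7,0,-1.08,0,0],[0.9,0,-1.25,0,0],[1.1,0,-1.42,0,0],[1.32,0,-1.58,0,0]]
  ]
}}

```text
time: 7.5
eef_pos: [521.5, -224.3, 418.5]
ee_rot: [-0.095, 0.995, 0.0, -0.0]
force: [0.1, 0.0, -1.8]
grip_width: 0.241
gripper_force: 40.0
```

Request:
{"fn": "arm_command", "kwargs": {
  "plan": [
    [[0.25,0,-0.1,0,0],[0.5,0,-0.2,0,0],[0.7,0,-0.27,0,0],[0.85,0,-0.32,0,0],[0.95,0,-0.36,0,0],[0.95,0,-0.5,0,0],[0.95,0,-0.65,0,0],[0.95,0,-0.8,0,0]]
  ]
}}

```text
time: 8.3
eef_pos: [485.3, -231.4, 450.5]
ee_rot: [-0.095, 0.995, -0.0, 0.0]
force: [-0.6, -0.3, -2.9]
grip_width: 0.239
gripper_force: 40.0
```

Request:
{"fn": "arm_command", "kwargs": {
  "plan": [
    [[0,0,-0.2,0,0],[0,0,-0.5,0,0],[0,0,-0.8,0,0],[0,0,-1.1,0,0],[0,0,-1.4,0,0],[0,0,-1.5,0,0],[0,0,-1.5,0,0],[0,0,-1.5,0,0]]
  ]
}}

```text
time: 9.1
eef_pos: [484.9, -231.3, 509.6]
ee_rot: [-0.095, 0.995, 0.0, -0.0]
force: [-0.5, -0.5, -3.0]
grip_width: 0.241
gripper_force: 40.0
```

Run:
```python
from h import *
s,R=pose();print(s['force'],s['eef_pos'],s['time'])
a=bot.read_camera("wrist")[0:384,60:460];b=bot.read_camera("side")[100:280,150:390]
a=cv2.resize(a,(400,384));b=cv2.resize(b,(400,300),interpolation=cv2.INTER_CUBIC)
cv2.imwrite("pics/c4.png",np.hstack([a[:300],b])[:,:,::-1])
```

```text
[-0.50901955 -0.45852325 -2.97906354] [ 484.90169519 -231.34303233  509.57793402] 9.1
```

View pics/c4.png

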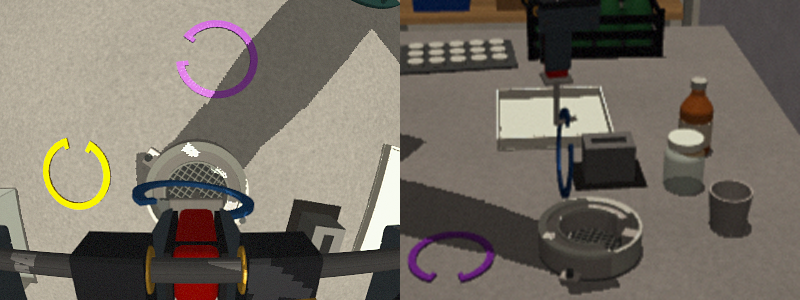

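The ring hangs vertically on the foot, at (565,155) in the right half. I'll carry it to the tray.

Request:
{"fn": "arm_command", "kwargs": {
  "plan": [
    [[-0.05,0.3,0,0,0],[-0.1,0.8,0,0.2,0],[-0.2,1.4,0,0.5,0],[-0.3,2.1,0,0.9,0],[-0.4,2.8,0,1.3,0],[-0.55,3.6,0,1.7,0],[-0.7,4.4,0,2.0,0],[-0.8,5.2,0,2.2,0]]
  ]
}}

```text
time: 10.0
eef_pos: [476.5, -19.3, 509.7]
ee_rot: [0.001, 1.0, 0.0, -0.0]
force: [0.7, -0.4, -3.2]
grip_width: 0.242
gripper_force: 40.0
```

Request:
{"fn": "arm_command", "kwargs": {
  "plan": [
    [[0.1,0.8,0,0,0],[0.25,1.6,0,0,0],[0.4,2.4,0,0,0],[0.55,3.2,0,0,0],[0.7,4.0,0,0,0],[0.85,4.7,0,0,0],[0.95,5.3,0,0,0],[1.05,5.8,0,0,0]]
  ]
}}

```text
time: 10.8
eef_pos: [434.3, 212.6, 509.7]
ee_rot: [0.0, 1.0, 0.0, -0.0]
force: [0.3, -0.6, -1.9]
grip_width: 0.24
gripper_force: 40.0
```

Request:
{"fn": "arm_command", "kwargs": {
  "plan": [
    [[0.05,0.4,0,0,0],[0.05,0.6,0,0,0],[0.05,0.7,0,0,0],[0.05,0.7,0,0,0],[0.05,0.7,0,0,0],[0.05,0.7,0,0,0],[0.05,0.7,0,0,0]]
  ]
}}

```text
time: 11.5
eef_pos: [433.3, 238.5, 509.9]
ee_rot: [0.001, 1.0, -0.0, -0.0]
force: [-1.0, -0.6, -2.3]
grip_width: 0.238
gripper_force: 40.0
```

Run:
```python
from h import *
s,R=pose();print(s['force'],s['eef_pos'],s['time'],R[:,0])
a=bot.read_camera("wrist")[0:384,60:460];b=bot.read_camera("side")[90:240,170:370]
a=cv2.resize(a,(400,384));b=cv2.resize(b,(400,300),interpolation=cv2.INTER_CUBIC)
cv2.imwrite("pics/c5.png",np.hstack([a[:300],b])[:,:,::-1])
```

```text
[-1.0068313  -0.58385811 -2.34818037] [433.30844619 238.5145895  509.92387307] 11.5 [-9.99998460e-01  1.75330429e-03  7.96277481e-05]
```

View pics/c5.png

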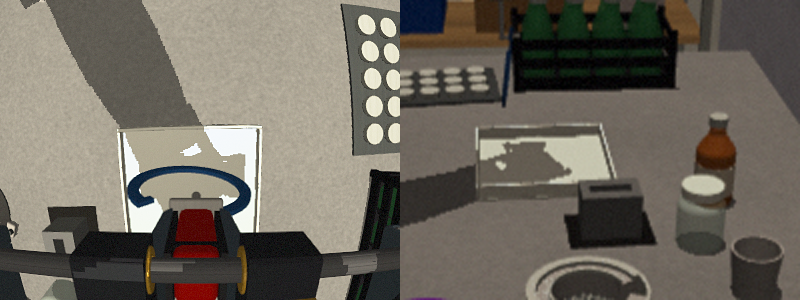

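The ring is still hanging on the foot, above the tray in the left half at (190,185). I'll lower it now.

Request:
{"fn": "arm_command", "kwargs": {
  "plan": [
    [[0,-0.1,0.3,0,0],[0,-0.2,0.7,0,0],[0,-0.25,1.2,0,0],[0,-0.25,1.7,0,0],[0,-0.25,2.1,0,0],[0,-0.25,2.4,0,0],[0,-0.25,2.55,0,0],[0,-0.25,2.6,0,0]]
  ]
}}

```text
time: 12.4
eef_pos: [433.2, 228.9, 405.4]
ee_rot: [0.001, 1.0, -0.0, -0.0]
force: [-0.1, 0.0, -2.8]
grip_width: 0.239
gripper_force: 40.0
```

Request:
{"fn": "arm_command", "kwargs": {
  "plan": [
    [[0,0,0,0,0],[0,0,0,0,0]]
  ]
}}

```text
time: 12.6
eef_pos: [433.4, 229.0, 406.5]
ee_rot: [0.001, 1.0, 0.0, 0.0]
force: [0.7, -1.0, -2.4]
grip_width: 0.24
gripper_force: 40.0
```

Request:
{"fn": "arm_command", "kwargs": {
  "plan": [
    [[-0.2,0,0.1,0,0],[-0.4,0,0.2,0,0],[-0.6,0,0.3,0,0],[-0.83,0,0.37,0,0],[-1.05,0,0.45,0,0],[-1.3,0,0.55,0,0],[-1.55,0,0.67,0,0],[-1.78,0,0.8,0,0]]
  ]
}}

```text
time: 13.4
eef_pos: [505.4, 228.8, 373.5]
ee_rot: [0.001, 1.0, -0.0, -0.0]
force: [0.0, -0.0, -2.7]
grip_width: 0.239
gripper_force: 40.0
```

Run:
```python
from h import *
s,R=pose();print(s['force'],s['eef_pos'],s['time'])
w=bot.read_camera("wrist");a=w[0:384,60:460];b=bot.read_camera("side")[120:220,190:323]
a=cv2.resize(a,(400,384));b=cv2.resize(b,(400,300),interpolation=cv2.INTER_CUBIC)
cv2.imwrite("pics/c6.png",np.hstack([a[:300],b])[:,:,::-1])
```

```text
[ 0.03273569 -0.02377566 -2.67045209] [505.36421495 228.83247945 373.45487589] 13.4
```

View pics/c6.png

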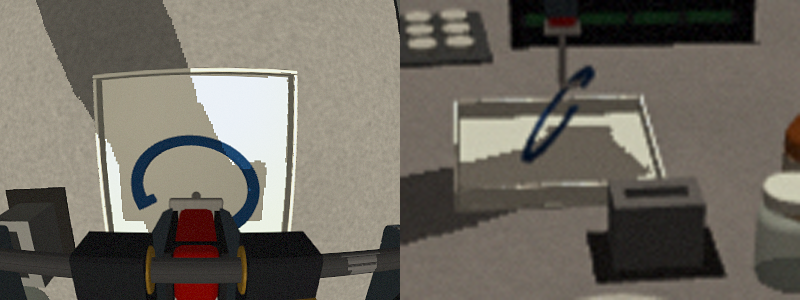

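The ring is leaning the right way, its bottom edge on the tray floor at (528,158) and its upper band on the foot. I'll keep laying it down.

Request:
{"fn": "arm_command", "kwargs": {
  "plan": [
    [[-0.2,0,0.15,0,0],[-0.4,0,0.32,0,0],[-0.6,0,0.52,0,0],[-0.8,0,0.75,0,0],[-0.95,0,0.97,0,0],[-1.08,0,1.2,0,0],[-1.18,0,1.42,0,0],[-1.25,0,1.65,0,0]]
  ]
}}

```text
time: 14.3
eef_pos: [554.7, 228.8, 307.1]
ee_rot: [0.001, 1.0, -0.0, -0.0]
force: [-0.1, -0.5, -1.4]
grip_width: 0.238
gripper_force: 40.0
```

Run:
```python
from h import *
s,R=pose();print(s['force'],s['eef_pos'],s['time'])
w=bot.read_camera("wrist");a=w[0:384,60:460];b=bot.read_camera("side")[120:220,190:323]
I=w.astype(int);m=(I[...,2]>I[...,0]+40)&(I[...,2]>I[...,1]+20);ys,xs=np.nonzero(m);k=ys.argmin();print("pivot",cast("wrist",[[xs[k],ys[k]]],8,s))
a=cv2.resize(a,(400,384));b=cv2.resize(b,(400,300),interpolation=cv2.INTER_CUBIC)
cv2.imwrite("pics/c7.png",np.hstack([a[:300],b])[:,:,::-1])
```

```text
[-0.05673181 -0.46833483 -1.43236262] [554.74029021 228.79820821 307.09844109] 14.3
pivot [[466.45810685 220.58417117   8.        ]]
```

View pics/c7.png

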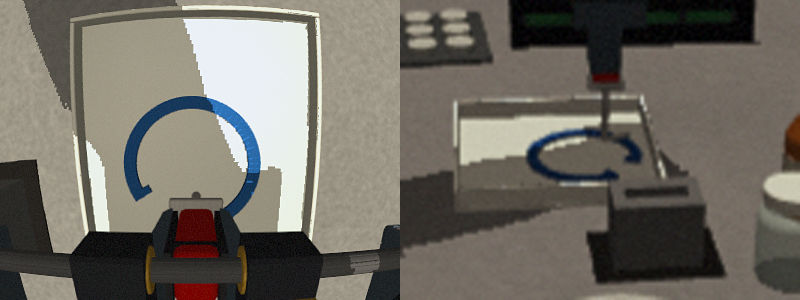

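The ring looks nearly flat, at (585,158) on the right. I need to check whether it's still on the foot.

Run:
```python
from h import *
s,R=pose();f=np.mean([bot.sense()['force'] for _ in range(3)],0);print(f)
for n in("side","wrist"):
    I=bot.read_camera(n).astype(int);m=(I[...,2]>I[...,0]+40)&(I[...,2]>I[...,1]+15)
    if n=="side": m[:120]=0;m[220:]=0;m[:,:225]=0;m[:,330:]=0
    else: m[260:]=0
    ys,xs=np.nonzero(m)
    for z in(10,):
        P=cast(n,np.c_[xs,ys],z,s)[:,:2];print(n,len(xs),P.min(0),P.max(0),cv2.minEnclosingCircle(P.astype(np.float32)))
        print(" x at max/min rows:",P[ys.argmin()],P[ys.argmax()])
```

```text
[ 0.46610647 -0.32694414 -1.52901177]
side 33 [470.06193683 218.83490586] [590.96162749 287.19228221] ((530.1419067382812, 230.53956604003906), 61.20957946777344)
 x at max/min rows: [524.9352142  287.19228221] [590.22187588 218.83490586]
wrist 3581 [466.56313574 159.75554088] [582.22425647 291.09087015] ((531.2164306640625, 225.47134399414062), 65.81949615478516)
 x at max/min rows: [466.56313574 218.52428589] [582.21474217 265.2356924 ]
```

The ring casts to a circle of radius 65.8 mm and width 131 mm on the z = 10 plane. So it lies flat, centred at about (532,225). I'll draw the foot back inside the ring, then lift.

Request:
{"fn": "arm_command", "kwargs": {
  "plan": [
    [[0.2,0,0,0,0],[0.4,0,0,0,0],[0.6,0,0,0,0],[0.6,0,-0.5,0,0],[0.6,0,-1.5,0,0],[0.6,0,-2.5,0,0],[0.6,0,-3.0,0,0],[0.6,0,-3.0,0,0]]
  ]
}}

```text
time: 15.3
eef_pos: [530.3, 229.1, 431.3]
ee_rot: [0.0, 1.0, 0.001, 0.002]
force: [0.8, 0.0, -2.2]
grip_width: 0.246
gripper_force: 40.0
```

Run:
```python
from h import *
s,R=pose();print(s['eef_pos'],s['time'])
I=bot.read_camera("wrist").astype(int);m=(I[...,2]>I[...,0]+40)&(I[...,2]>I[...,1]+15);m[300:]=0
ys,xs=np.nonzero(m);P=cast("wrist",np.c_[xs,ys],10,s)[:,:2];print(P.min(0),P.max(0),cv2.minEnclosingCircle(P.astype(np.float32)))
```

```text
[530.342753   229.07740532 431.27175183] 15.3
[467.52096845 159.91464421] [579.51986787 290.28084397] ((531.4130249023438, 225.4948272705078), 65.78535461425781)
```

The ring hasn't moved: it's flat at (531,225), 32 mm from the tray centre. I'll take the pick back to the stand.

Request:
{"fn": "arm_command", "kwargs": {
  "plan": [
    [[-0.2,-0.8,0,0,0],[-0.4,-1.8,0,0,0],[-0.6,-2.8,0,0,0],[-0.8,-3.8,0.2,0,0],[-1.05,-4.8,0.5,0,0],[-1.05,-5.53,0.8,0,0],[-1.05,-5.53,1.1,0,0],[-1.05,-5.53,1.1,0,0]]
  ]
}}

```text
time: 16.15
eef_pos: [571.1, 7.3, 381.0]
ee_rot: [0.001, 1.0, 0.0, -0.002]
force: [-0.1, 0.0, -1.0]
grip_width: 0.239
gripper_force: 40.0
```

Request:
{"fn": "arm_command", "kwargs": {
  "plan": [
    [[0,0,0,0,0],[0,0,0,0,0]]
  ]
}}

```text
time: 16.35
eef_pos: [572.2, 8.5, 384.2]
ee_rot: [-0.0, 1.0, 0.0, 0.0]
force: [0.1, -0.3, -1.6]
grip_width: 0.237
gripper_force: 40.0
```

Run:
```python
from h import *
s,R=pose();print(s['eef_pos'],s['time'],s['grip_width'])
w=bot.read_camera("wrist");cv2.imwrite("pics/c8.png",np.hstack([w[100:330,130:390],cv2.resize(bot.read_camera("side")[130:230,230:320],(260,230))])[:,:,::-1])
```

```text
[572.195609     8.53255025 384.15057915] 16.35 0.23739522301168645
```

View pics/c8.png

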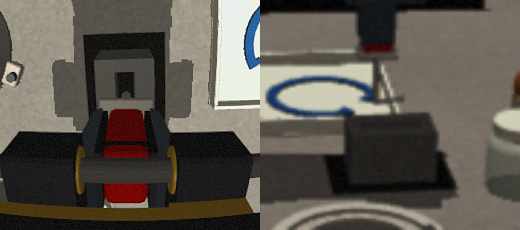

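The pick is above the slot, seen at (125,85), and the ring lies flat in the tray. I'll lower the pick and release it.

Request:
{"fn": "arm_command", "kwargs": {
  "plan": [
    [[0,0,0.4,0,0],[0,0,0.9,0,0],[0,0,1.4,0,0],[0,0,1.9,0,0],[0,0,2.3,0,0],[0,0,2.46,0,0],[0,0,2.46,0,0],[0,0,2.46,0,0]]
  ]
}}

```text
time: 17.25
eef_pos: [572.3, 7.7, 285.5]
ee_rot: [0.0, 1.0, -0.0, 0.0]
force: [-0.5, -0.3, -0.3]
grip_width: 0.237
gripper_force: 40.0
```

Request:
{"fn": "arm_command", "kwargs": {
  "plan": [
    [[0,0,0,0,60],[0,0,0,0,60],[0,0,0,0,60],[0,0,0,0,60],[0,0,0,0,60],[0,0,0,0,60],[0,0,0,0,60],[0,0,0,0,60]]
  ]
}}

```text
time: 18.05
eef_pos: [572.2, 7.6, 285.5]
ee_rot: [0.001, 1.0, -0.0, -0.0]
force: [0.2, 0.3, -0.3]
grip_width: 0.6
gripper_force: 0.0
```

Request:
{"fn": "arm_command", "kwargs": {
  "plan": [
    [[0,0,-0.5,0,60],[0,0,-1.2,0,60],[0,0,-2.2,0,60],[0,0,-3.2,0,60],[0,0,-3.2,0,60],[0,0,-3.2,0,60],[0,0,-3.2,0,60],[0,0,-3.2,0,60]]
  ]
}}

```text
time: 18.85
eef_pos: [571.9, 7.6, 412.2]
ee_rot: [0.001, 1.0, 0.0, -0.001]
force: [-0.1, 0.2, 0.0]
grip_width: 0.601
gripper_force: 0.0
```

Run:
```python
from h import *
s,R=pose();print(s['eef_pos'],s['time'],s['grip_width'],s['force'])
w=bot.read_camera("wrist");cv2.imwrite("pics/c9.png",np.hstack([w[100:330,200:512],cv2.resize(bot.read_camera("side")[130:230,210:310],(230,230))])[:,:,::-1])
I=w.astype(int);red=(I[...,0]>100)&(I[...,1]<60)&(I[...,2]<60);c=big(red);print(c.min(0),c.max(0),cast("wrist",[c.min(0),c.max(0)],145,s)[:,:2].round(1))
```

```text
[571.88158385   7.60287867 412.15727507] 18.85 0.6008834061791809 [-0.06450232  0.16528132  0.04954738]
[244 184] [267 214] [[559.   -1.8]
 [586.5  18.2]]
```

View pics/c9.png

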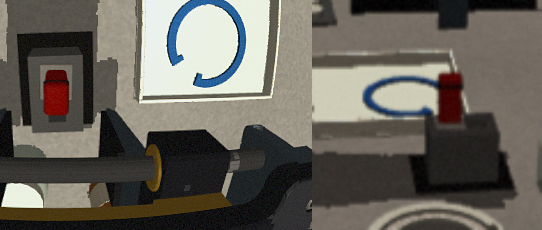

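The pick stands upright in its stand at (57,92), in its original place, and the ring lies flat in the tray at (205,42). The gripper is clear.

```bash
python3 -c "
from rig import bot
print(bot.close_job())"
```

```text
the job is handed in; nothing more can be done
None
```

I handed the job in at about 19 s of the 67 s allowed, with no verdict shown: the ring lies flat in the white tray about 32 mm from its centre, having seemingly slipped off the foot's tip for the last 2–3 cm. The pick is upright in its stand, and the arm kept clear of the bottle, jar and cup.

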